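# Find the empty compartment by its rocking lid and push it open

## Task

One of the four compartments in the dark-wood chest is empty: press the end of one white lid after another with the fingertips until you find the lid that rocks, then push that lid right open, so that it stands nearly upright, and leave it so. Do not force the lids that will not budge, and leave the mug, the jar and the tin where they stand; nothing is to be picked up.

Things in the scene. Friction and masses are not known exactly. Their poses are not given: they have to be found in the camera images.
- chest: Dark-wood stock chest fixed to the bench, 128 (x) x 358 (y) x 75 mm high. Origin: centre of its underside; at yaw 0 its x points away from the robot. Four compartments in a row along y, 116 x 82 mm inside, floor 6 mm up, each under a flush white lid. Three are packed to 1.5 mm below the lid, one (varies, unseen) holds only a 4 mm pad. Breaks above 90 N of finger force on chest or lids.
- lid1 (a joint): Tilt of the leftmost (+y end of the chest) lid, rad: 0 shut and flush; positive = its end at the chest's +x is down and its -x end stands up; negative the reverse. Stops at +-1.35. Over a packed compartment it gives at most about 0.05 either way. Over the empty one it turns freely against about 0.08 N m of pivot friction (2 N pressed 40 mm from the pivot) and stays where it is left.
- lid1_mid (a point): Centre of the top face of the leftmost (+y end of the chest) lid; when shut at (0, 132, 75) mm in the chest's frame. White plate 110 mm (chest x) x 78 mm (chest y) x 6 mm, a blue stripe at both ends, a thin brass line across its middle: it pivots about that line, along the chest's y, 3 mm below this point. Axes as the chest's when shut, tilting with the lid. A raised rim grips a finger pushed level and may jam: follow its arc.
- lid2 (a joint): Tilt of the second from the left lid, rad: 0 shut and flush; positive = its end at the chest's +x is down and its -x end stands up; negative the reverse. Stops at +-1.35. Over a packed compartment it gives at most about 0.05 either way. Over the empty one it turns freely against about 0.08 N m of pivot friction (2 N pressed 40 mm from the pivot) and stays where it is left.
- lid2_mid (a point): Centre of the top face of the second from the left lid; when shut at (0, 44, 75) mm in the chest's frame. White plate 110 mm (chest x) x 78 mm (chest y) x 6 mm, a blue stripe at both ends, a thin brass line across its middle: it pivots about that line, along the chest's y, 3 mm below this point. Axes as the chest's when shut, tilting with the lid. A raised rim grips a finger pushed level and may jam: follow its arc.
- lid3 (a joint): Tilt of the third from the left lid, rad: 0 shut and flush; positive = its end at the chest's +x is down and its -x end stands up; negative the reverse. Stops at +-1.35. Over a packed compartment it gives at most about 0.05 either way. Over the empty one it turns freely against about 0.08 N m of pivot friction (2 N pressed 40 mm from the pivot) and stays where it is left.
- lid3_mid (a point): Centre of the top face of the third from the left lid; when shut at (0, -44, 75) mm in the chest's frame. White plate 110 mm (chest x) x 78 mm (chest y) x 6 mm, a blue stripe at both ends, a thin brass line across its middle: it pivots about that line, along the chest's y, 3 mm below this point. Axes as the chest's when shut, tilting with the lid. A raised rim grips a finger pushed level and may jam: follow its arc.
- lid4 (a joint): Tilt of the rightmost (-y end of the chest) lid, rad: 0 shut and flush; positive = its end at the chest's +x is down and its -x end stands up; negative the reverse. Stops at +-1.35. Over a packed compartment it gives at most about 0.05 either way. Over the empty one it turns freely against about 0.08 N m of pivot friction (2 N pressed 40 mm from the pivot) and stays where it is left.
- lid4_mid (a point): Centre of the top face of the rightmost (-y end of the chest) lid; when shut at (0, -132, 75) mm in the chest's frame. White plate 110 mm (chest x) x 78 mm (chest y) x 6 mm, a blue stripe at both ends, a thin brass line across its middle: it pivots about that line, along the chest's y, 3 mm below this point. Axes as the chest's when shut, tilting with the lid. A raised rim grips a finger pushed level and may jam: follow its arc.
- mug: Blue ceramic mug, 76 mm across, 85 mm high, standing loose left of the chest. Origin at the centre of its underside, z up. Bystander.
- jar: Amber glass jar with black cap, 52 mm across, 75 mm high, standing loose right of the chest. Origin at the centre of its underside, z up. Bystander.
- tin: Small brass-coloured tin, 48 mm across, 50 mm high, standing loose just beyond the chest's +x side. Origin at the centre of its underside, z up. Bystander.

How it is judged:
By the outcome, as a careful person would: the job done as asked, in the order asked, and still so for the second after the job is handed in, with the robot touching nothing.
It also fails if it takes over 51 s, if anything falls off the work surface, if the arm or the gripper's body presses on something with over 40 N, if the wrist force passes 120 N, or if a joint passes its speed limit or range.

## Robot

A 7-joint arm with a two-finger parallel gripper is mounted at the origin on the work surface. World frame = base frame: x ahead of the robot, y to its left, z up, the work surface at z = 0. Lengths are in m, angles in rad, forces in N, time in s.
With the tool pointing down it reaches from about 0.425 to 0.875 m from the base axis. Payload 8.4 kg.
Tool frame: the origin (TCP) lies between the finger pads; the fingertips stand 22 mm ahead of it and the grasp point (between the pads) lies 3 mm ahead of it (robot.tip_extent is the y of the fingertips in the tool frame, in m); y points along the fingers, x is the direction in which the jaws open and shut, and the axes are right-handed (so a half turn about y gives the same grasp; the last joint's range is limited). The gripper opens to 87 mm and grips with 3 to 60 N. Pads are 19 mm wide; open, the fingers measure 117 mm over their backs; the gripper's body (75 mm by 190 mm) begins 51 mm behind the grasp point.
Start: joints at [1.009, 0.333, 0.04, 1.465, -0.013, 1.343, -0.059], TCP at [0.29, -0.582, 0.245] pointing down, gripper open.
Joint ranges: [-2.58, 2.58], [-0.38, 2.09], [-1.3, 1.39], [0.25, 2.4], [-1.5, 4.64], [0.08, 2.09], [-2.65, 2.65]. Speed limits (rad/s): [2.22, 2.22, 2.79, 2.79, 3.14, 3.14, 3.14].

## Interface

Orientations are given as a unit quaternion [w, x, y, z].
In Python, from bench import robot, eyes gives the robot as it stands.
- The arm moves only by the tool apply_moves, never from a script. Its argument "increments" is a list of rows, each an object with "slide": the shift along the world's x, y, z in mm, a list of three; "rot": the turn, a rotation vector about the world's x, y, z in degrees, a list of three. A call has 1 to 8 rows; each row shifts and turns the commanded pose from where the row before left it; what a row does not reach is not made up. A row lasts 1/12 s, in which the tool goes at most 41.7 mm and 7.16 degrees, less where a joint would pass 70% of its speed; a pose out of reach is approached as far as the arm can. A call is refused whole if a number of a shift passes 41.7 or a number of a turn 7.16, either way. A call with a gripper value outside its range is refused whole. "jaw" is the finger opening in mm, from 0 to 87, set as the call begins (left out, the last holds). The fingers move at their own pace and stop on an object; "grip_force" is the grip in N (left out, the last holds). Time passes only in rows, so rows that do not move let the fingers close. It gives the time, the measured TCP pose, the force and the opening at its end, in the units of the state.
- robot.read_state(): the state, without advancing time (a new reading comes with each control period).
- eyes.read_camera(name): name is "side" or "top" or "wrist"; returns a dict with "image" (480x640x3 uint8, blue, green, red), "fov_y" (degrees; the focal length in pixels is half the picture's height over the tangent of half this angle, whatever the lens; pixels are square), "cx", "cy" (the principal point, pixels), "distortion" ([k1, k2, p1, p2, k3] as OpenCV has them; the pictures are not rectified), "view" (4x4, takes a point from world to camera coordinates). Camera axes: x right, y down, z forward; pixel columns grow to the right and rows downward; lengths in m; the calibration is good to about 2 mm. A picture is of the moment at which its call begins. There is no depth.
- robot.hand_in(): hands the job in, once; it reports no verdict.
The state is a dict: "time_s": time; "joints": joint angles; "dq": joint speeds; "joint_efforts": joint torques, N m; "ee_pos": TCP position; "tcp_rot": TCP orientation; "contact_force": force on the tool from outside, world axes, zero at the start; "wrist_torque": the same for the moment, N m; "opening": finger opening in m.
Only numpy, scipy, OpenCV 4.12 (cv2) and the standard library are available. Lean on these libraries where they do the work, as an engineer would, in place of code of your own. Each camera call takes 0.05 s, during which the arm holds its last target. There are 200 camera calls.

## Working session

There is one attempt and no reset: what is moved stays moved. The work goes in short steps, Python scripts to look and compute and a tool call to move; the robot and the scene stay as the last step left them, time stands still between calls to the robot, and variables do not carry over. Pictures are saved under pics/ and viewed, about 8 in all and at most 12, crops included, and the job is handed in when it is done.

Besides the shell and the picture viewer there is one more tool, called as name([rows], argument=value, ...), one row to a line, values as JSON. apply_moves: Moves the arm, as the interface text tells. Its arguments: {"type":"object","properties":{"increments":{"type":"array"},"jaw":{"type":"number"},"grip_force":{"type":"number"}},"required":["increments"]}

```bash
mkdir -p pics
python3 - <<'E'
from bench import robot, eyes
import cv2,numpy as np
s=robot.read_state();print(s)
for n in("top","side"):
    c=eyes.read_camera(n);cv2.imwrite(f"pics/{n}0.png",c["image"]);print(n,c["fov_y"],c["cx"],c["cy"],c["distortion"],np.array(c["view"]).round(3).tolist())
E
```

```text
{'time_s': 0.0, 'joints': array([ 1.00879165,  0.33395722,  0.03987243,  1.46626609, -0.01342329,
        1.34327466, -0.05847297]), 'dq': array([-9.16404790e-04,  5.80196656e-04, -1.06151141e-03, -2.14584923e-04,
        3.29015119e-04,  9.94922451e-05,  4.10292367e-04]), 'joint_efforts': array([ 2.17991583e-04, -6.56343627e+01,  1.33549578e+00, -4.03796697e+01,
       -5.97509905e-02,  4.49063047e-02,  1.66297600e-04]), 'ee_pos': array([ 0.2899931 , -0.58125054,  0.2436318 ]), 'tcp_rot': array([ 0.60162252, -0.60106771,  0.37250849, -0.37149075]), 'contact_force': array([ 0.89216821, -0.03850812, -0.74060202]), 'wrist_torque': array([ 0.05413101, -0.03797238, -0.02666419]), 'opening': 0.08701202324146483}
top 49.93451331148513 318.1919048015543 235.63299382324985 [-0.01878736  0.          0.          0.          0.        ] [[0.005, -1.0, -0.003, -0.004], [-0.987, -0.005, -0.164, 0.556], [0.164, 0.004, -0.987, 1.064], [0.0, 0.0, 0.0, 1.0]]
side 54.091706927241034 324.70970093152096 238.39598836860853 [-0.12701054  0.          0.          0.          0.        ] [[-0.74, -0.672, 0.013, 0.411], [-0.496, 0.534, -0.685, 0.331], [0.453, -0.513, -0.729, 0.915], [0.0, 0.0, 0.0, 1.0]]
```

View pics/top0.png

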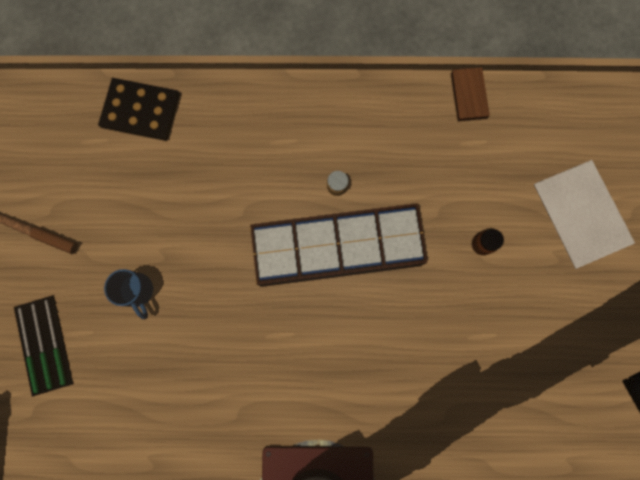

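View pics/side0.png

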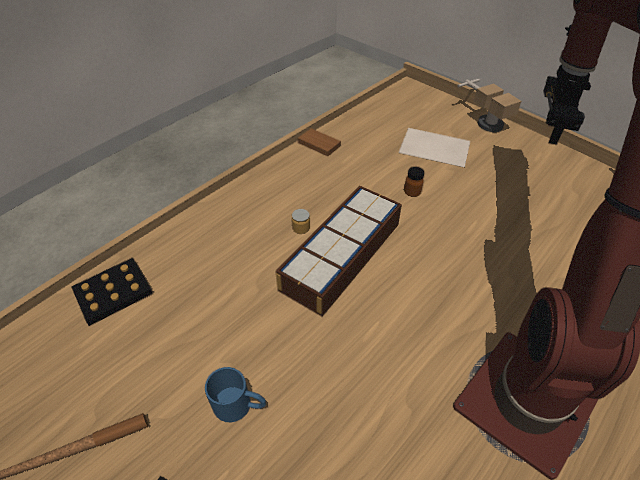

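The top view shows the four lids at about (276,251), (318,245), (360,240) and (401,235). The tin is at (338,181), the jar at (489,240) and the mug at (125,288). Next I'll measure the lids in both views.

```bash
cat > h.py <<'E'
import cv2,numpy as np
from bench import robot,eyes
def ray(c,uv,z):
    f=240/np.tan(np.radians(c["fov_y"]/2));K=np.array([[f,0,c["cx"]],[0,f,c["cy"]],[0,0,1]])
    p=cv2.undistortPoints(np.array(uv,float).reshape(-1,1,2),K,np.array(c["distortion"]))[:,0]
    V=np.array(c["view"]);R,t=V[:3,:3],V[:3,3];o=-R.T@t
    d=np.c_[p,np.ones(len(p))]@R
    return o+d*((z-o[2])/d[:,2])[:,None]
def proj(c,P):
    f=240/np.tan(np.radians(c["fov_y"]/2));K=np.array([[f,0,c["cx"]],[0,f,c["cy"]],[0,0,1]])
    V=np.array(c["view"]);return cv2.projectPoints(np.array(P,float).reshape(-1,1,3),cv2.Rodrigues(V[:3,:3])[0],V[:3,3],K,np.array(c["distortion"]))[0][:,0]
def cam(n,name=None):
    c=eyes.read_camera(n)
    if name: cv2.imwrite(f"pics/{name}.png",c["image"])
    return c
E
python3 - <<'E'
from h import *
for n,box in(("top",(240,195,440,295)),("side",(270,180,410,320))):
    c=cam(n);h=cv2.cvtColor(c["image"],cv2.COLOR_BGR2HSV)
    m=((h[...,1]<60)&(h[...,2]>110)).astype(np.uint8)
    k=np.zeros_like(m);x0,y0,x1,y1=box;k[y0:y1,x0:x1]=1;m=cv2.morphologyEx(m*k,cv2.MORPH_CLOSE,np.ones((3,3)))
    N,l,s,ce=cv2.connectedComponentsWithStats(m)
    C=[]
    for i in range(1,N):
        if s[i,4]>250:
            q=cv2.boxPoints(cv2.minAreaRect(np.argwhere(l==i)[:,::-1].astype(np.float32)))
            P=ray(c,np.vstack([ce[i],q]),.075)
            print(n,s[i,4],ce[i].round(1),P[0].round(4),np.linalg.norm(np.diff(P[1:4],axis=0),axis=1).round(3));C.append(P[0])
    C=np.array(C);print(C.mean(0)); d=C[C[:,1].argmax()]-C[C[:,1].argmin()];print("yaw",np.degrees(np.arctan2(-d[0],d[1])),np.linalg.norm(d))
    if n=="top":
        print("tin,jar",ray(c,[[338,181]],.05),ray(c,[[489,240]],.075))
E
```

```text
top 1735 [400.3 235.1] [ 0.553 -0.173  0.075] [0.079 0.1  ]
top 1734 [358.9 240.4] [ 0.5413 -0.0861  0.075 ] [0.079 0.1  ]
top 1747 [317.1 245.8] [0.5295 0.0011 0.075 ] [0.078 0.1  ]
top 1745 [275.4 251.1] [0.5179 0.0881 0.075 ] [0.079 0.1  ]
[ 0.53542441 -0.04245331  0.075     ]
yaw 7.650953752901713 0.2634590375736155
tin,jar [[ 0.676314   -0.04345789  0.05      ]] [[ 0.54358829 -0.35873318  0.075     ]]
side 2876 [350.2 227. ] [ 0.5398 -0.0746  0.075 ] [0.297 0.125]
side 1234 [310.5 270.4] [0.5169 0.0902 0.075 ] [0.084 0.118]
[0.5283735  0.00779516 0.075     ]
yaw 7.907262864828547 0.16631340732054992
```

```bash
cat >> h.py <<'E'
from scipy.spatial.transform import Rotation as R_
YAW=np.radians(7.65);CH=np.array([.5354,-.0425,0]);RC=R_.from_rotvec([0,0,YAW])
def w(p): return CH+RC.apply(np.array(p)/1000)
def rot(tilt):  # goal tool orientation: fingers down, jaws along chest y, body leaning to chest +x by tilt deg
    best=[]
    for s in(1,-1):
        y=np.array([0,0,-1.]);x=np.array([0,s,0.]);z=np.cross(x,y)
        best.append(RC*R_.from_rotvec([0,np.radians(tilt),0])*R_.from_matrix(np.c_[x,y,z]))
    return best
def cur():
    s=robot.read_state();q=s["tcp_rot"];return s,R_.from_quat(np.roll(q,-1))
def go(tip,tilt):  # tip position chest mm -> slide mm, rot deg
    s,q=cur()
    for g in rot(tilt):
        t=w(tip)-g.apply([0,robot.tip_extent,0])
        print("slide",((t-s["ee_pos"])*1000).round(1),"rot",np.degrees((g*q.inv()).as_rotvec()).round(1))
def where():
    s,q=cur();tip=s["ee_pos"]+q.apply([0,robot.tip_extent,0])
    print("t",round(s["time_s"],2),"tip",(RC.inv().apply(tip-CH)*1000).round(1),"F",s["contact_force"].round(1),"q",s["joints"].round(2))
E
python3 -c "
from h import *
print(cur()[1].as_matrix().round(2)); go([40,-132,100],0); where()"
```

```text
[[ 0.45 -0.    0.89]
 [-0.89  0.    0.45]
 [-0.   -1.   -0.  ]]
slide [ 302.6  413.4 -122. ] rot [ 0.000e+00 -1.000e-01  1.611e+02]
slide [ 302.6  413.4 -122. ] rot [ -0.   -0.  -18.9]
t 0.2 tip [-314.9 -501.4  222. ] F [1.2 1.1 0.6] q [ 1.01  0.33  0.04  1.47 -0.01  1.34 -0.06]
```

apply_moves([
  {"slide":[19,26,-3],"rot":[0,0,-1.2]},
  {"slide":[19,26,-3],"rot":[0,0,-1.2]},
  {"slide":[19,26,-3],"rot":[0,0,-1.2]},
  {"slide":[19,26,-3],"rot":[0,0,-1.2]},
  {"slide":[19,26,-3],"rot":[0,0,-1.2]},
  {"slide":[19,26,-3],"rot":[0,0,-1.2]},
  {"slide":[19,26,-3],"rot":[0,0,-1.2]},
  {"slide":[19,26,-3],"rot":[0,0,-1.2]},
], jaw=0)

```text
time_s: 0.87
ee_pos: [0.4428, -0.3722, 0.2204]
tcp_rot: [-0.568, 0.568, -0.421, 0.421]
contact_force: [1.2, -0.1, 0.3]
opening: 0.0416
```

apply_moves([
  {"slide":[19,26,-12],"rot":[0,0,-1.2]},
  {"slide":[19,26,-12],"rot":[0,0,-1.2]},
  {"slide":[19,26,-12],"rot":[0,0,-1.2]},
  {"slide":[19,26,-12],"rot":[0,0,-1.2]},
  {"slide":[19,26,-12],"rot":[0,0,-1.2]},
  {"slide":[19,26,-12],"rot":[0,0,-1.2]},
  {"slide":[19,26,-12],"rot":[0,0,-1.2]},
  {"slide":[0,0,0],"rot":[0,0,0]},
])

```text
time_s: 1.53
ee_pos: [0.5775, -0.1835, 0.1339]
tcp_rot: [0.538, -0.537, 0.461, -0.458]
contact_force: [-0.8, 0.4, -0.0]
opening: 0.0009
```

```bash
python3 -c "
from h import *
go([40,-132,79],0); where()"
```

```text
slide [ 15.1  15.5 -32.9] rot [ 1.000e-01 -4.000e-01  1.787e+02]
slide [ 15.1  15.5 -32.9] rot [-0.3 -0.1 -1.3]
t 1.53 tip [  22.9 -145.2  111.9] F [-0.8  0.4 -0. ] q [ 0.41  0.34 -0.21  1.7   0.07  1.12 -1.23]
```

apply_moves([
  {"slide":[8,8,-8],"rot":[0,0,-1.3]},
  {"slide":[7,7.5,-10],"rot":[0,0,0]},
  {"slide":[0,0,-9],"rot":[0,0,0]},
  {"slide":[0,0,-4],"rot":[0,0,0]},
  {"slide":[0,0,0],"rot":[0,0,0]},
])

```text
time_s: 1.95
ee_pos: [0.5888, -0.1766, 0.1039]
tcp_rot: [-0.53, 0.531, -0.468, 0.467]
contact_force: [-0.7, -0.3, 0.2]
opening: 0.0003
```

apply_moves([
  {"slide":[0,0,-2],"rot":[0,0,0]},
  {"slide":[0,0,-2],"rot":[0,0,0]},
  {"slide":[0,0,0],"rot":[0,0,0]},
])

```text
time_s: 2.2
ee_pos: [0.5899, -0.1767, 0.1016]
tcp_rot: [-0.53, 0.53, -0.468, 0.468]
contact_force: [-0.0, 0.1, -0.6]
opening: 0.0004
```

apply_moves([
  {"slide":[0,0,-2],"rot":[0,0,0]},
  {"slide":[0,0,0],"rot":[0,0,0]},
])

```text
time_s: 2.37
ee_pos: [0.5901, -0.1763, 0.0995]
tcp_rot: [0.53, -0.53, 0.468, -0.468]
contact_force: [0.3, -0.2, -0.2]
opening: 0.0003
```

```bash
python3 -c "
from h import *
go([40,-132,79],0); where()"
```

```text
slide [2.5 8.3 1.5] rot [   0.    -0.  -179.6]
slide [2.5 8.3 1.5] rot [0.  0.  0.4]
t 2.37 tip [  36.4 -139.9   77.5] F [ 0.3 -0.2 -0.2] q [ 0.38  0.39 -0.2   1.71  0.09  1.06 -1.29]
```

apply_moves([
  {"slide":[1,4,-1],"rot":[0,0,0]},
  {"slide":[1,4,-1],"rot":[0,0,0]},
  {"slide":[0,0,-1.5],"rot":[0,0,0]},
  {"slide":[0,0,0],"rot":[0,0,0]},
])

```text
time_s: 2.7
ee_pos: [0.5926, -0.1671, 0.0961]
tcp_rot: [0.531, -0.53, 0.467, -0.467]
contact_force: [0.5, 1.6, 1.1]
opening: 0.0003
```

apply_moves([
  {"slide":[0,0,-2],"rot":[0,0,0]},
  {"slide":[0,0,0],"rot":[0,0,0]},
])

```text
time_s: 2.87
ee_pos: [0.5926, -0.1676, 0.0941]
tcp_rot: [0.531, -0.53, 0.467, -0.468]
contact_force: [1.1, 1.6, 2.6]
opening: 0.0001
```

apply_moves([
  {"slide":[0,0,-2],"rot":[0,0,0]},
  {"slide":[0,0,0],"rot":[0,0,0]},
])

```text
time_s: 3.03
ee_pos: [0.5924, -0.1679, 0.0919]
tcp_rot: [0.531, -0.53, 0.467, -0.468]
contact_force: [1.3, 2.2, 2.6]
opening: 0.0006
```

apply_moves([
  {"slide":[0,0,-2],"rot":[0,0,0]},
  {"slide":[0,0,-1],"rot":[0,0,0]},
  {"slide":[0,0,0],"rot":[0,0,0]},
])

```text
time_s: 3.28
ee_pos: [0.592, -0.1681, 0.0887]
tcp_rot: [-0.53, 0.531, -0.468, 0.467]
contact_force: [0.1, 1.6, 1.9]
opening: 0.0004
```

```bash
python3 -c "
from h import *
cam('wrist','w1');c=cam('side'); cv2.imwrite('pics/s1.png',cv2.resize(c['image'][160:340,240:440],None,fx=3,fy=3)); go([40,-132,67],0); where()"
```

```text
slide [0.7 0.3 0.2] rot [  -0.    -0.  -179.6]
slide [0.7 0.3 0.2] rot [ 0.  -0.   0.4]
t 3.38 tip [  39.3 -132.2   66.8] F [0.2 1.  1.7] q [ 0.37  0.4  -0.2   1.71  0.09  1.04 -1.31]
```

View pics/s1.png

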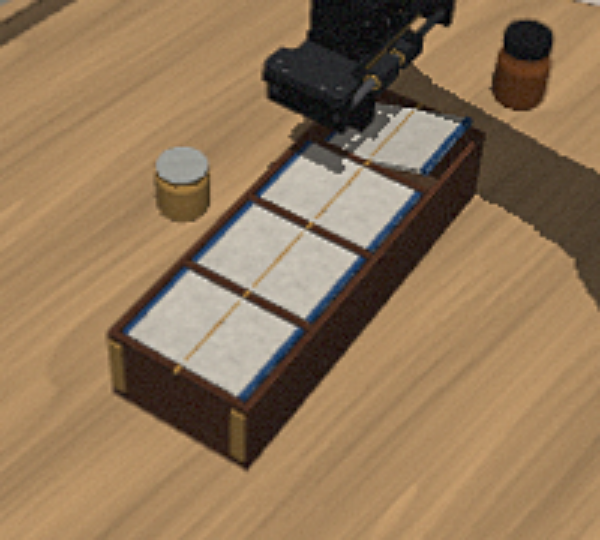

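Lid 4's near end is now raised, about 5 px of tilt in the side view. The force holds steady at 2–2.6 N through 8 mm of travel, so lid 4 is the lid that rocks. Next I'll plan the arc that follows it open.

```bash
cat > arc.py <<'E'
from h import *
import sys
th1,n,r,amax=map(float,sys.argv[1:5]);th0=float(sys.argv[5]);a0=float(sys.argv[6])
def pose(th):
    a=min(np.degrees(th)*.8,amax) ;a=max(a,0)
    c,s=np.cos(th),np.sin(th);A=np.radians(a)
    I=np.array([r*c+3*s,-r*s+3*c])
    t=I+9.5*np.array([np.cos(A),-np.sin(A)])
    g=rot(a)[1];return (w([t[0],-132,72+t[1]])-g.apply([0,robot.tip_extent,0]))*1000,a
s,_=cur();p,a=s["ee_pos"]*1000,a0
for th in np.linspace(th0,th1,int(n)+1)[1:]:
    P,A=pose(th);d=P-p
    rv=RC.apply([0,A-a,0])
    print(round(th,2),d.round(1),rv.round(2));p,a=P,A
E
python3 arc.py 1.0 16 30 24 .27 0
```

```text
0.32 [ 4.8  0.9 -4.3] [-1.93 14.34  0.  ]
0.36 [ 0.4  0.  -1.9] [-0.28  2.07  0.  ]
0.41 [ 0.3  0.  -1.9] [-0.28  2.07  0.  ]
0.45 [ 0.2  0.  -1.9] [-0.28  2.07  0.  ]
0.5 [ 0.1  0.  -1.9] [-0.28  2.07  0.  ]
0.54 [-0.2 -0.  -1.6] [-0.16  1.16  0.  ]
0.59 [-0.6 -0.1 -1.2] [0. 0. 0.]
0.64 [-0.7 -0.1 -1.2] [0. 0. 0.]
0.68 [-0.7 -0.1 -1.2] [0. 0. 0.]
0.73 [-0.8 -0.1 -1.1] [0. 0. 0.]
0.77 [-0.8 -0.1 -1.1] [0. 0. 0.]
0.82 [-0.9 -0.1 -1.1] [0. 0. 0.]
0.86 [-0.9 -0.1 -1. ] [0. 0. 0.]
0.91 [-1.  -0.1 -1. ] [0. 0. 0.]
0.95 [-1.  -0.1 -0.9] [0. 0. 0.]
1.0 [-1.  -0.1 -0.9] [0. 0. 0.]
```

apply_moves([
  {"slide":[0.7,0.1,-1.7],"rot":[-0.4,2.95,0]},
  {"slide":[0.7,0.1,-1.7],"rot":[-0.4,2.95,0]},
  {"slide":[0.7,0.1,-1.7],"rot":[-0.4,2.95,0]},
  {"slide":[0.7,0.1,-1.7],"rot":[-0.4,2.95,0]},
  {"slide":[0.7,0.1,-1.7],"rot":[-0.4,2.95,0]},
  {"slide":[0.7,0.1,-1.7],"rot":[-0.4,2.95,0]},
  {"slide":[0.7,0.1,-1.7],"rot":[-0.4,2.95,0]},
  {"slide":[0.7,0.1,-1.7],"rot":[-0.4,2.95,0]},
])

```text
time_s: 4.05
ee_pos: [0.5976, -0.1683, 0.0757]
tcp_rot: [-0.407, 0.63, -0.553, 0.362]
contact_force: [-0.0, 0.3, 4.1]
opening: 0.0005
```

```bash
python3 -c "
from h import *
where();go([35.7,-132,55],24)"; python3 arc.py 1.28 4 30 24 .54 24
```

```text
t 4.05 tip [  36.  -133.    55.6] F [-0.   0.3  4.1] q [ 0.24  0.69 -0.15  1.36  0.19  1.51 -1.39]
slide [-0.4  0.9 -0.6] rot [ -72.3   -9.8 -164. ]
slide [-0.4  0.9 -0.6] rot [0.3 0.  0.4]
0.73 [-2.9  0.6 -5.1] [0. 0. 0.]
0.91 [-3.6 -0.5 -4.2] [0. 0. 0.]
1.1 [-4.3 -0.6 -3.4] [0. 0. 0.]
1.28 [-4.9 -0.7 -2.6] [0. 0. 0.]
```

Tracking matches the plan and the force is 4 N. I'll continue along the arc.

apply_moves([
  {"slide":[-1,0.2,-1.7],"rot":[0,0,0]},
  {"slide":[-1,0.2,-1.7],"rot":[0,0,0]},
  {"slide":[-1,0.2,-1.7],"rot":[0,0,0]},
  {"slide":[-1.2,-0.1,-1.4],"rot":[0,0,0]},
  {"slide":[-1.2,-0.1,-1.4],"rot":[0,0,0]},
  {"slide":[-1.2,-0.1,-1.4],"rot":[0,0,0]},
])

```text
time_s: 4.55
ee_pos: [0.5912, -0.1675, 0.0666]
tcp_rot: [-0.409, 0.629, -0.553, 0.363]
contact_force: [4.1, -0.9, 1.8]
opening: 0.0001
```

apply_moves([
  {"slide":[-1.4,-0.2,-1.1],"rot":[0,0,0]},
  {"slide":[-1.4,-0.2,-1.1],"rot":[0,0,0]},
  {"slide":[-1.5,-0.2,-1.1],"rot":[0,0,0]},
  {"slide":[0,0,0],"rot":[0,0,0]},
])

```text
time_s: 4.88
ee_pos: [0.5863, -0.1678, 0.0628]
tcp_rot: [-0.408, 0.629, -0.553, 0.362]
contact_force: [1.3, -0.8, 1.9]
opening: 0.0004
```

apply_moves([
  {"slide":[-1.6,-0.2,-0.9],"rot":[0,0,0]},
  {"slide":[-1.6,-0.2,-0.9],"rot":[0,0,0]},
  {"slide":[-1.6,-0.2,-0.8],"rot":[0,0,0]},
  {"slide":[0,0,0],"rot":[0,0,0]},
])

```text
time_s: 5.22
ee_pos: [0.5822, -0.168, 0.0604]
tcp_rot: [-0.409, 0.629, -0.553, 0.362]
contact_force: [2.9, -0.6, 3.2]
opening: 0.0005
```

```bash
python3 -c "
from h import *
where();c=cam('side'); cv2.imwrite('pics/s2.png',cv2.resize(c['image'][140:320,260:460],None,fx=4,fy=3.3))"; python3 arc.py 1.34 2 30 24 1.28 24
```

```text
t 5.22 tip [  20.8 -130.6   40.2] F [ 2.9 -0.6  3.2] q [ 0.24  0.67 -0.15  1.42  0.19  1.47 -1.4 ]
1.31 [-1.2 -1.6 -0.4] [0. 0. 0.]
1.34 [-0.8 -0.1 -0.3] [0. 0. 0.]
```

View pics/s2.png

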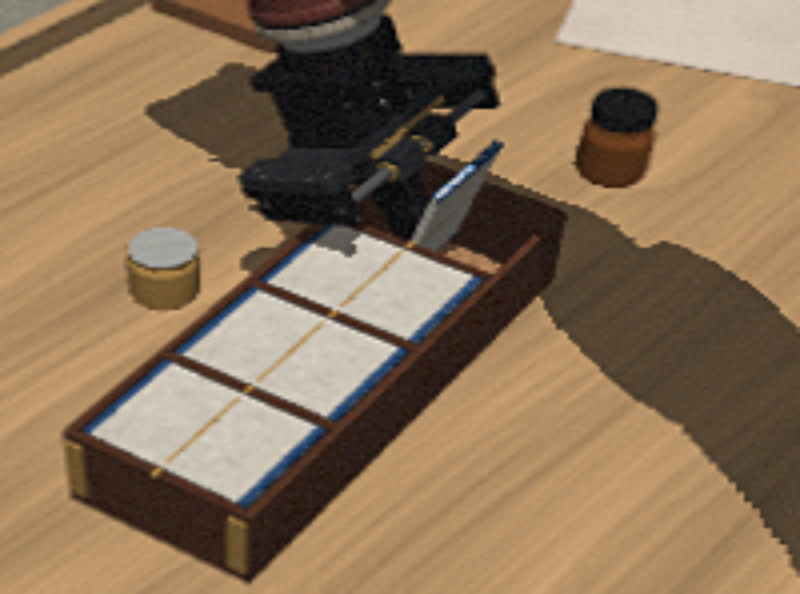

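The lid stands steep, with its raised edge at about (498,145) in the crop, and the other lids are flush. I'll ease it a little further towards its stop.

apply_moves([
  {"slide":[-1.2,-0.2,-0.3],"rot":[0,0,0]},
  {"slide":[-1,-0.2,-0.3],"rot":[0,0,0]},
  {"slide":[0,0,0],"rot":[0,0,0]},
])

```text
time_s: 5.52
ee_pos: [0.5817, -0.168, 0.0604]
tcp_rot: [-0.41, 0.629, -0.552, 0.363]
contact_force: [8.3, 0.2, 4.3]
opening: 0.0004
```

apply_moves([
  {"slide":[-1,-0.1,-0.2],"rot":[0,0,0]},
  {"slide":[0,0,0],"rot":[0,0,0]},
])

```text
time_s: 5.68
ee_pos: [0.5815, -0.168, 0.0604]
tcp_rot: [-0.411, 0.628, -0.552, 0.364]
contact_force: [11.2, 0.2, 4.9]
opening: 0.0002
```

```bash
python3 -c "
from h import *
where()
c=cam('side')
h=cv2.cvtColor(c['image'],cv2.COLOR_BGR2HSV)
for th in(0.9,1.,1.1,1.2,1.3,1.35):
    P=[w([-55*np.cos(th)+3*np.sin(th),-132+y,72+55*np.sin(th)+3*np.cos(th)]) for y in(-39,39)]
    print(th,proj(c,P).round(1).tolist())
m=cv2.inRange(h,(95,90,30),(125,255,255));k=np.zeros_like(m);k[170:225,355:400]=1
q=np.argwhere(m*k>0)[:,::-1];print(len(q),q.min(0),q.max(0))
print(q[q[:,1].argsort()][:8].tolist(),q[q[:,0].argsort()][:8].tolist())"
```

```text
t 5.68 tip [  20.2 -130.6   40.2] F [11.2  0.2  4.9] q [ 0.24  0.67 -0.15  1.42  0.19  1.46 -1.4 ]
0.9 [[391.2, 188.6], [375.7, 205.7]]
1.0 [[389.7, 187.0], [374.1, 204.0]]
1.1 [[388.1, 185.5], [372.5, 202.5]]
1.2 [[386.5, 184.1], [370.7, 201.0]]
1.3 [[384.7, 182.9], [368.9, 199.7]]
1.35 [[383.8, 182.3], [367.9, 199.1]]
56 [359 175] [384 224]
[[361, 175], [359, 178], [363, 180], [383, 183], [384, 184], [382, 185], [383, 185], [384, 185]] [[359, 178], [361, 175], [363, 180], [363, 203], [368, 199], [368, 198], [368, 186], [369, 197]]
```

The raised edge is at (384,183) and (368,199), which corresponds to a tilt of about 1.3–1.35 rad. The force is also rising, so the lid is at its stop. I'll back off along the tool axis.

apply_moves([
  {"slide":[3,0.4,1],"rot":[0,0,0]},
  {"slide":[4,0.5,3],"rot":[0,0,0]},
  {"slide":[3,0.5,6],"rot":[0,0,0]},
  {"slide":[4.4,0.6,10],"rot":[0,0,0]},
  {"slide":[6,1,14],"rot":[0,0,0]},
  {"slide":[9,1,20],"rot":[0,0,0]},
  {"slide":[12,1,25],"rot":[0,0,0]},
  {"slide":[12,1,25],"rot":[0,0,0]},
])

```text
time_s: 6.4
ee_pos: [0.6322, -0.1626, 0.1649]
tcp_rot: [-0.408, 0.63, -0.553, 0.361]
contact_force: [1.3, -0.3, 0.5]
opening: 0.0
```

apply_moves([
  {"slide":[12,1,30],"rot":[0,0,0]},
  {"slide":[12,0,30],"rot":[0,0,0]},
  {"slide":[0,0,0],"rot":[0,0,0]},
  {"slide":[0,0,0],"rot":[0,0,0]},
])

```text
time_s: 6.73
ee_pos: [0.6574, -0.1615, 0.2257]
tcp_rot: [-0.41, 0.629, -0.552, 0.363]
contact_force: [-0.1, 0.4, -0.3]
opening: 0.0005
```

```bash
python3 -c "
from h import *
where()
c=cam('side');cv2.imwrite('pics/s3.png',cv2.resize(c['image'][140:320,240:440],None,fx=4,fy=3.3))
h=cv2.cvtColor(c['image'],cv2.COLOR_BGR2HSV)
m=cv2.inRange(h,(95,90,30),(125,255,255));k=np.zeros_like(m);k[175:225,364:400]=1
q=np.argwhere(m*k>0)[:,::-1];print(q.min(0),q.max(0),q[q[:,0].argsort()][:5].tolist(),q[q[:,1].argsort()][:5].tolist())"
```

```text
t 6.73 tip [  96.2 -134.2  205.6] F [-0.1  0.4 -0.3] q [ 0.2   0.7  -0.14  1.02  0.18  1.83 -1.36]
[368 183] [384 224] [[368, 199], [368, 200], [368, 198], [369, 198], [369, 199]] [[383, 183], [383, 184], [384, 184], [382, 185], [383, 185]]
```

View pics/s3.png

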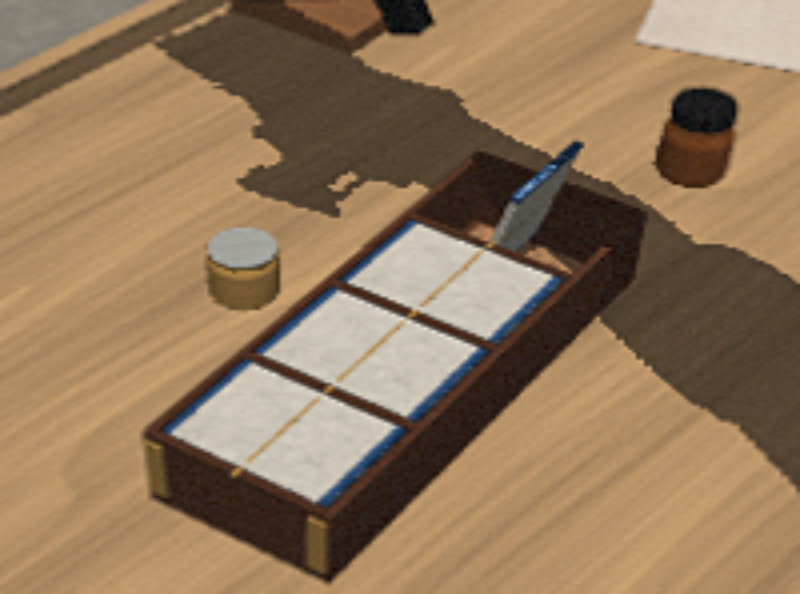

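The rightmost lid stands nearly upright over the empty compartment, with its edge at (578,148) in the crop. The other lids are flush, the tin and jar haven't moved, and the gripper is clear. I'll hand in now.

```bash
python3 -c "
from bench import robot
print(robot.hand_in())"
```

```text
the job is handed in; nothing more can be done
None
```

The rightmost lid (lid 4) was the one over the empty compartment. I pushed it open to about 1.3–1.35 rad, nearly upright at its stop, and handed the job in at about 6.8 s.

- **Finding it:** I pressed lid 4 first, at its far end. It gave about 8 mm against a steady 2–2.6 N, so I did not press the other three.
- **Opening it:** I followed the lid's arc with the tool tilted. Force stayed under about 13 N (at the end stop) at every reading.
- **Last checks:** After I backed off, the lid's raised edge showed at the same pixels as before, so it stayed put. The other three lids look flush, the jar and tin are where they were, and the force on the gripper was about zero. The mug was not in that last picture, but the arm never went near it.

No check failed or disagreed. Early on, the arm fell about 8 mm short sideways on the approach, and I corrected that before pressing.

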